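# Set the divider of a vending tray against a soap carton

## Robot

A 6-joint arm with a two-finger parallel gripper is mounted at the origin on the work surface. World frame = base frame: x ahead of the robot, y to its left, z up, the work surface at z = 0. Lengths are in m, angles in rad, forces in N, time in s.
With the tool pointing down it reaches from about 0.25 to 0.725 m from the base axis. Payload 4 kg.
Tool frame: the origin (TCP) lies between the finger pads; the fingertips stand 11 mm ahead of it and the grasp point (between the pads) lies 8 mm behind it (bot.tip_extent is the distance from the TCP to the fingertips, in m); z points along the fingers, y is the line along which they close (so a half turn about z gives the same grasp; the last joint's range is limited). The gripper opens to 85 mm and grips with 20 to 120 N. Pads are 22 mm wide; open, the fingers measure 114 mm over their backs; the gripper's body (76 mm by 85 mm) begins 54 mm behind the grasp point. The pads swing forward as they close: fully open they stand 13 mm farther back than shut.
Start: joints at [1.221, 0.241, 0.005, 1.335, 0, 1.571], TCP at [0.171, 0.47, 0.242] pointing down, gripper open.
Joint ranges: [-2.72, 2.72], [-1.05, 1.87], [-1.09, 1.28], [-1.99, 2.15], [-1.42, 1.44], [-3.14, 3.14]. Speed limits (rad/s): [2.79, 2.79, 3.14, 3.14, 3.14, 3.14].

## Interface

Orientations are given as a unit quaternion [x, y, z, w].
In Python, from workcell import bot gives the robot as it stands. The module is installed in compiled form; this text tells all that it offers.
- The arm moves only by the tool drive_tool, never from a script. Its argument "rows" is a list of rows, each an object of numbers: "dx", "dy", "dz": the shift along the tool's x, y, z in units of 50 mm (1.0 is 50 mm); "wx", "wy", "wz": the turn, a rotation vector about the tool's x, y, z in units of 5 degrees (1.0 is 5 degrees); "hand": the finger opening in mm, from 0 to 85.4. A call has 1 to 20 rows; each row is the pose to reach, as a shift and turn from the pose commanded when the call began, along the tool's axes at that moment; what a row does not reach only later rows make up. A row lasts 1/10 s, in which the tool goes at most 50 mm and 8.59 degrees, less where a joint would pass 70% of its speed; a pose out of reach is approached as far as the arm can. A call with a gripper value outside its range is refused whole. The fingers move at their own pace and stop on an object; the grip force is fixed at half the most. Time passes only in rows, so rows that repeat a pose let the fingers close. It gives the time, the measured TCP pose, the force, the opening and the grip force at its end, in the units of the state.
- bot.get_obs(): the state, without advancing time (a new reading comes with each control period).
- bot.camera(name): name is "side" or "top"; returns the picture (480x640x3 uint8, red, green, blue); there is no depth.
- bot.get_calibration(name): a dict with "vfov" (degrees; the focal length in pixels is half the picture's height over the tangent of half this angle, whatever the lens; pixels are square), "cx", "cy" (the principal point, pixels), "origin" and "rotation" of the camera in the world. Camera axes: x right, y up, looking along -z (the intrinsics and any distortion apply to the point x, -y, -z); pixel columns grow to the right and rows downward; lengths in m; the calibration is good to about 2 mm. A picture is of the moment at which its call begins. get_calibration takes no time and is no camera call.
- bot.job_done(): hands the job in; it is judged then, once.
Trained networks look in the newest picture that a camera, given by its name, has taken for a name from the list of things; names that differ only in an ending like _2 or _b are one class to them, and where a whole thing is asked for, a point or a joint stands for the part that bears it (a point fixed in the world has none). Each returns a list of dicts, best first, with "score" (0 to 1); they miss things now and then, are a little off and sometimes report something else, mostly with a low value. They report only what shows in the picture. A call takes as long as a camera call.
- bot.look_for(camera, thing): "extent" ([centre column, centre row, width, height] in pixels, round what is visible of it).
- bot.outline_of(camera, thing): "region" (480x640 bool, what is visible of it) and "extent" ([centre column, centre row, width, height] in pixels, round what is visible of it).
The state is a dict: "clock": time; "joint_pos": joint angles; "joint_vel": joint speeds; "tau": joint torques, N m; "eef_pos": TCP position; "tool_rot": TCP orientation; "ft_force": force on the tool from outside, world axes, zero at the start; "ft_torque": the same for the moment, N m; "grip_width": finger opening in m; "grasp_force": force on a finger pad.
Only numpy, scipy, OpenCV 4.12 (cv2) and the standard library are available. Lean on these libraries where they do the work, as an engineer would, in place of code of your own. Each camera call takes 0.05 s, during which the arm holds its last target. There are 200 camera calls.

## Task

The soap vending tray is out on the counter for restocking. Hold the orange release bar up and slide the divider gently over until it just touches the blue soap carton, then let the bar down and ease the divider back only as far as the first notch that catches, so that the bar drops fully home in it. Do not shove the carton or force the caught bar sideways, and leave the bottle, the mug and the screwdriver where they are.

Things in the scene. Friction and masses are not known exactly. Their poses are not given: they have to be found in the camera images.
- tray: Grey sheet-metal tray, fixed to the counter, 250 mm (x) by 460 mm (y), floor 6 mm thick, end walls 30 mm high, back wall 45 mm. Origin: under its middle, on the counter. Its y axis is the line along which the divider slides; its x axis points from the rail to the back wall. The rail's line is at x = -115 mm, on the side nearer the robot.
- rail: Aluminium rail fixed along the tray's front (34 mm wide, 440 mm long, along y) holding a dark notched strip, top 21 mm above the counter. Origin: middle of its underside, 6 mm above the counter. Notches 8 mm wide, 9 mm deep, every 20 mm all along. The strip is clamped in the rail at an unmeasured offset: where the notches lie along y is not known and must be felt.
- bar_grip (a point): Middle of the release bar's orange grip: 60 mm long (tray's x), 14 mm wide (tray's y), 22 mm tall; pinch it across its width from above. Height above the counter: 68 mm with the bar fully home in a notch, 77 mm with its tooth on the strip between notches, 86 mm at the upper stop; above 77 mm the divider slides freely. It starts let down, mostly between notches. Axes as the tray's.
- panel (a point): Middle of the divider's pale upright panel, 160 mm (tray's x) by 8 mm (tray's y) by 78 mm tall, centre 61 mm and top 100 mm above the counter, at the same tray y as the bar's grip and 122 mm behind it. Axes as the tray's.
- divider: The sliding divider: black shoe on the rail (46 mm wide in y, top 33 mm above the counter), panel and release bar. Slides along the tray's y, up to 150 mm either side of the middle, with 1 to 2 N of drag while the bar is up, 3 to 4 N with its tooth rubbing on the strip. Origin at counter level below the bar's grip; axes as the tray's.
- bar: The release bar: orange grip, steel stem and, on the same y as the grip, a tooth 6 mm wide. Moves straight up and down in the divider and is pressed down by a spring, about 5 N when home, 7 N at the upper stop. Origin 68 mm below the grip's middle; axes as the tray's.
- carton: Blue soap carton with a white band, 100 (its x) by 70 (its y) by 110 mm, 0.6 to 1 kg, standing loose on the tray floor on one side of the divider or the other, square to the tray within about 2 degrees. Origin: middle of its underside, 6 mm above the counter.
- bottle: Green bottle with orange cap, 66 mm across, 150 mm tall, standing on the tray floor on the other side of the divider. Origin: middle of its underside. Not to be moved.
- mug: Blue mug, 80 mm across, 90 mm tall, on the counter to the robot's left. Origin: middle of its underside. Not to be moved.
- screwdriver: Screwdriver with a red handle, about 200 mm long, lying along its x on the counter to the robot's right. Origin: under its middle. Not to be moved.

How it is judged:
On the way, in this order (a step that is already met when the one before it is completed fails the run):
1. the release bar is held up, clear of the notched strip (z of bar_grip in the frame of panel above 0.0175 m), for 0.2 s.
2. the divider is brought up to the blue carton and touches it (contact force between divider and carton above 0.4 N), for 0.05 s.
At the end, for the whole second after the job is handed in: The bar is fully home in a notch (within 3 mm of its lowest height), the panel's and blue carton's middles are 37 to 66 mm apart along the tray's y (a gap of at most 27 mm), the carton is upright, within 8 mm of where it began, and all is at rest (z of bar_grip in the frame of panel below 0.01 m and (y of carton in the frame of panel between 0.037 and 0.066 m or y of carton in the frame of panel between -0.066 and -0.037 m) and distance of carton from where it was at the start of the episode below 0.008 m and angle between carton's own z axis and vertical below 0.1 rad and linear speed of each of carton, divider below 0.01 m/s); the robot touches nothing.
It fails at once if the carton is shoved: pressed with more than 15 N by the divider, or moved more than 12 mm (contact force between divider and carton above 15 N or distance of carton from where it was at the start of the episode above 0.012 m).
It fails at once if the bar's tooth is forced sideways in the strip with more than 30 N (contact force between bar and rail above 30 N).
It fails at once if the bottle, the mug or the screwdriver is moved more than 15 mm (distance of any of bottle, mug, screwdriver from where it was at the start of the episode above 0.015 m).
It also fails if it takes over 58 s, if anything falls off the work surface, if the arm or the gripper's body presses on something with over 40 N, if the wrist force passes 120 N, or if a joint passes its speed limit or range.

## Working session

There is one attempt and no reset: what is moved stays moved. The work goes in short steps, Python scripts to look and compute and a tool call to move; the robot and the scene stay as the last step left them, time stands still between calls to the robot, and variables do not carry over. Pictures are saved under pics/ and viewed, at most 10 in all, crops included, and the job is handed in when it is done.

Besides the shell and the picture viewer there is one more tool, called after "Request:" by a JSON object that holds its "api" and its "payload". drive_tool: Moves the arm, as the interface text tells. Its arguments: {"type":"object","properties":{"rows":{"type":"array","items":{"type":"object","properties":{"dx":{"type":"number"},"dy":{"type":"number"},"dz":{"type":"number"},"wx":{"type":"number"},"wy":{"type":"number"},"wz":{"type":"number"},"hand":{"type":"number"}}}}},"required":["rows"]}

```bash
mkdir -p pics
cat > h.py <<'E'
import numpy as np, cv2
from workcell import bot
def cal(n):
    c=bot.get_calibration(n); f=240/np.tan(np.radians(c['vfov'])/2); return c,f
def ray(n,u,v):
    c,f=cal(n); d=np.array([(u-c['cx'])/f,-(v-c['cy'])/f,-1.]); R=np.array(c['rotation'])
    if R.shape!=(3,3):
        from scipy.spatial.transform import Rotation as Q; R=Q.from_quat(R).as_matrix()
    d=R@d; return np.array(c['origin']),d/np.linalg.norm(d)
def atz(n,u,v,z):
    o,d=ray(n,u,v); return o+d*(z-o[2])/d[2]
def tri(p,q):
    (a,d),(b,e)=ray('side',*p),ray('top',*q)
    s,t=np.linalg.lstsq(np.c_[d,-e],b-a,rcond=None)[0]
    return (a+s*d+b+t*e)/2, np.linalg.norm(a+s*d-b-t*e)
E
python3 - <<'E'
from h import *
o=bot.get_obs(); print({k:np.round(v,4) for k,v in o.items()})
for n in('side','top'):
    im=bot.camera(n); cv2.imwrite(f'pics/{n}0.png',im[:,:,::-1]); print(bot.get_calibration(n))
    for t in('bar_grip','carton','panel','rail','bottle'):
        print(n,t,[(np.round(r['extent'],1),round(r['score'],2)) for r in bot.look_for(n,t)[:2]])
E
```

```text
{'clock': np.float64(0.0), 'joint_pos': array([ 1.2209,  0.2414,  0.0037,  1.3352, -0.    ,  1.5708]), 'joint_vel': array([-0.0015, -0.0001,  0.0005, -0.0002, -0.0004, -0.0004]), 'tau': array([-5.00000e-04, -3.72318e+01,  2.52407e+01,  1.69000e-02,
       -1.00000e-04,  0.00000e+00]), 'eef_pos': array([0.1712, 0.4691, 0.2414]), 'tool_rot': array([ 1.740e-01,  9.847e-01, -1.000e-03, -2.000e-04]), 'ft_force': array([-0.9551, -0.2521,  0.0615]), 'ft_torque': array([0.0222, 0.0193, 0.0351]), 'grasp_force': np.float64(0.0), 'grip_width': np.float64(0.0857)}
{'vfov': 50.12683214993734, 'cx': 323.3562253041934, 'cy': 244.10466522246574, 'origin': array([ 0.06310981, -0.76230994,  0.93637237]), 'rotation': array([ 0.37404628, -0.11658559, -0.26576272,  0.88083333])}
side bar_grip [(array([291.5, 240. ,  22.8,  23.4]), 0.6)]
side carton [(array([312.5, 193.6,  42.6,  57. ]), 0.67)]
side panel [(array([322.2, 232.8,  81.9,  62. ]), 0.71)]
side rail [(array([297.1, 262.2,  92.5, 111.9]), 0.58)]
side bottle [(array([384.1, 255.7,  33.4,  57. ]), 0.61)]
{'vfov': 52.43045740888067, 'cx': 320.62248392663247, 'cy': 232.9790018914917, 'origin': array([0.54718974, 0.00908907, 1.31534053]), 'rotation': array([ 0.01532388, -0.01249379, -0.70622013,  0.70771619])}
top bar_grip [(array([309.1, 264.8,   7.1,  22.8]), 0.58), (array([314.4, 263.2, 165. ,  18.5]), 0.48)]
top carton [(array([258.4, 205.7,  30.7,  43.6]), 0.88)]
top panel [(array([308.8, 230.1,  18.8,  91.8]), 0.55)]
top rail [(array([311.1, 264.9, 167. ,  18.1]), 0.65)]
top bottle [(array([379.1, 206.1,  26.9,  27. ]), 0.63)]
```

Run:
```python
from h import *
for n,(a,b,c,d) in {'side':(130,370,200,500),'top':(150,310,200,440)}.items():
    im=cv2.imread(f'pics/{n}0.png')[a:b,c:d]; cv2.imwrite(f'pics/{n}0c.png',cv2.resize(im,None,fx=2.6 if n=='side' else 3.2,fy=2.6 if n=='side' else 3.2,interpolation=cv2.INTER_CUBIC))
print(tri((291.5,240),(309.1,264.8)))
m=bot.outline_of('top','rail')[0]['region']; v,u=np.nonzero(m)
p=np.array([atz('top',a,b,.021)[:2] for a,b in zip(u,v)]); c=p.mean(0); w,V=np.linalg.eigh(np.cov(p.T)); print('rail',c,V[:,1],np.degrees(np.arctan2(-V[0,1]/V[1,1],1)),np.sqrt(12*w))
for t,z in(('bar_grip',.079),('carton',.116),('panel',.1)):
    for r in bot.outline_of('top',t)[:1]:
        R,_=None,0
        e=r['extent']; v,u=np.nonzero(r['region']); rr=cv2.minAreaRect(np.c_[u,v].astype(np.float32)); print(t,e,rr,atz('top',e[0],e[1],z))
```

```text
(array([0.51434813, 0.04374786, 0.06468461]), np.float64(0.001009452202776346))
rail [0.51761627 0.03978704] [0.01885994 0.99982214] -1.0806591452599745 [0.03344377 0.46209165]
bar_grip [308.5, 265.5, 6.4, 22.4] ((308.5, 264.0), (22.0, 5.0), 90.0) [0.51337834 0.0446064  0.079     ]
carton [259.3, 205.8, 29.2, 43.4] ((258.4129943847656, 205.6533203125), (32.639034271240234, 43.20336151123047), 3.012787342071533) [0.66124756 0.16550648 0.116     ]
panel [312.0, 230.9, 17.7, 92.8] ((309.5, 229.5), (91.0, 17.0), 90.0) [0.60017354 0.03553977 0.1       ]
```

View pics/top0c.png

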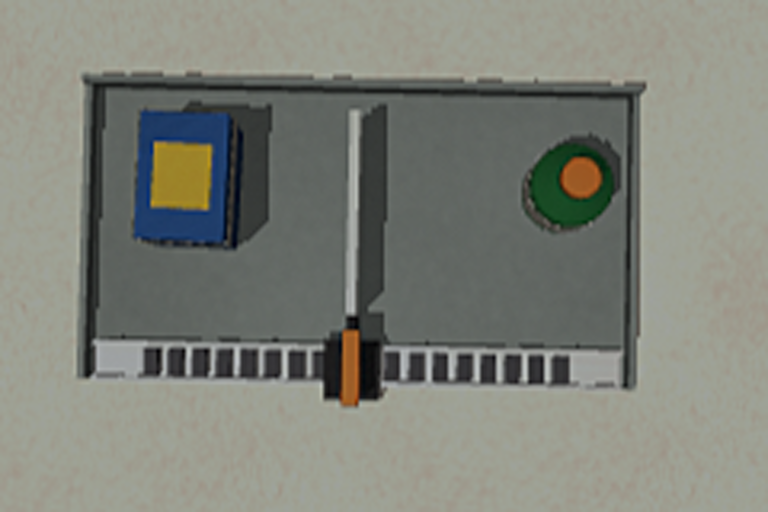

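View pics/side0c.png

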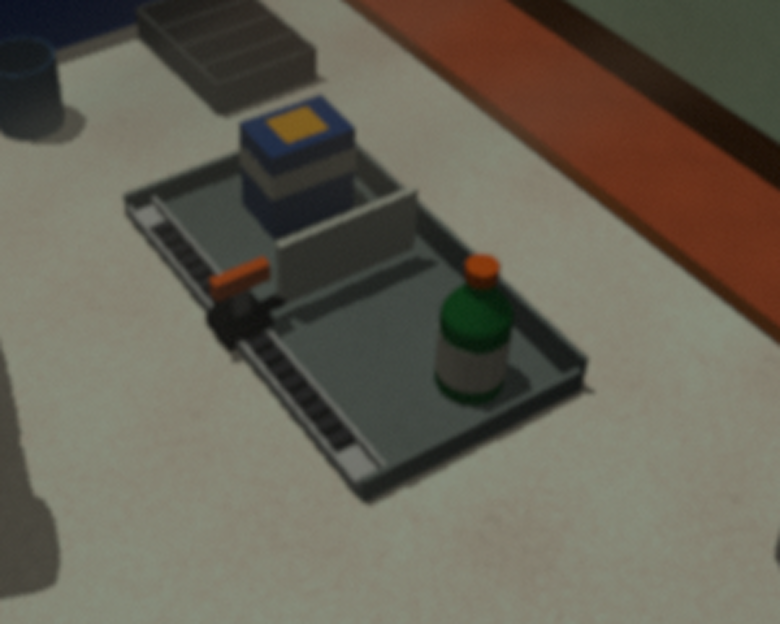

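```bash
cat >> h.py <<'E'
def seg(im,lo,hi,near=None):
    h=cv2.cvtColor(im,cv2.COLOR_BGR2HSV); m=cv2.inRange(h,lo,hi); n,l,s,c=cv2.connectedComponentsWithStats(m)
    out=[(s[i],c[i],cv2.minAreaRect(np.argwhere(l==i)[:,::-1].astype(np.float32))) for i in range(1,n) if s[i][4]>25]
    return out if near is None else min(out,key=lambda r:np.hypot(*(r[1]-near)))
E
python3 - <<'E'
from h import *
S,T=cv2.imread('pics/side0.png'),cv2.imread('pics/top0.png')
a=seg(S,(4,130,90),(18,255,255),(292,237)); b=seg(T,(4,130,90),(18,255,255),(309,264)); print(a,b)
print('grip',tri(a[1],b[1]))
for z in (.077,.088): print(atz('top',*b[1],z))
c=seg(T,(100,100,40),(130,255,255),(257,205)); print('carton blue',c)
y=seg(S,(18,100,90),(30,255,255),(314,178)); yt=seg(T,(18,100,90),(30,255,255),(256,205)); print('yellow',tri(y[1],yt[1]), yt[1])
# carton right top edge, crop (232,112)-(226,242); panel left edge crop (349,110)-(346,315)
for u,v,z in((232,112,.116),(226,242,.116),(349,110,.1),(360,110,.1),(346,315,.1),(357,315,.1)): print(atz('top',200+u/3.2,150+v/3.2,z))
g=T[258:268,:].mean((0,2)); print(np.round(g[240:400]).astype(int))
E
```

```text
(array([281, 229,  22,  11,  91], dtype=int32), array([291.58241758, 233.98901099]), ((291.5000305175781, 234.00001525878906), (4.070499897003174, 22.45340347290039), 66.80140686035156)) (array([306, 253,   6,  24, 122], dtype=int32), array([308.95081967, 264.64754098]), ((308.5, 264.5), (23.0, 5.0), 90.0))
grip (array([0.5152757 , 0.04356045, 0.08457083]), np.float64(0.0009406767001836063))
[0.51548441 0.04352714 0.077     ]
[0.51576605 0.04322123 0.088     ]
carton blue (array([242, 184,  31,  42, 739], dtype=int32), array([256.61299053, 204.72936401]), ((256.68951416015625, 204.70948791503906), (28.81400489807129, 40.699161529541016), 2.862405300140381))
yellow (array([0.66442316, 0.17361095, 0.11418766]), np.float64(0.0004664387966655931)) [256.17983651 204.50408719]
[0.71289946 0.13321397 0.116     ]
[0.61228489 0.13722605 0.116     ]
[0.7168342  0.04323729 0.1       ]
[0.71684834 0.03462417 0.1       ]
[0.55640038 0.04507258 0.1       ]
[0.55641892 0.03650386 0.1       ]
[160 160 161 157 138  69  60  64  64  35  99 175 103  61  61  62  49  57
 168 157  72  59  64  63  44 100 172 108  65  63  65  55  65 167 165  74
  59  66  66  56  91 170 123  69  65  67  62  75 168 177  84  64  70  69
  61  93 168 124  72  68  75  38  27  28  28  26  24 102  98  96  97 104
  30   9  14  15  12  24  38 101  90  73  72  69  70 166 169 140  78  73
  75  70  90 165 172  92  69  76  73  74 161 164 130  76  72  73  68  88
 160 168  89  73  73  71  66 157 162 114  74  73  76  73  81 154 162  74
  67  73  70  62 156 161 110  74  74  76  72  79 151 150 144 147 147 146
 146 146 147 143 142 142 143 143 146 132 111  42  62  99  89 159]
```

Request:
{"api": "drive_tool", "payload": {"rows": [{"dx": -9.387,"dy": -5.635,"dz": 0.8,"wz": -3.79,"hand": 36},{"dx": -9.387,"dy": -5.635,"dz": 0.8,"wz": -3.79,"hand": 36},{"dx": -9.387,"dy": -5.635,"dz": 0.8,"wz": -3.79,"hand": 36},{"dx": -9.387,"dy": -5.635,"dz": 0.8,"wz": -3.79,"hand": 36},{"dx": -9.387,"dy": -5.635,"dz": 0.8,"wz": -3.79,"hand": 36},{"dx": -9.387,"dy": -5.635,"dz": 0.8,"wz": -3.79,"hand": 36},{"dx": -9.387,"dy": -5.635,"dz": 0.8,"wz": -3.79,"hand": 36},{"dx": -9.387,"dy": -5.635,"dz": 0.8,"wz": -3.79,"hand": 36},{"dx": -9.387,"dy": -5.635,"dz": 0.8,"wz": -3.79,"hand": 36},{"dx": -9.387,"dy": -5.635,"dz": 0.8,"wz": -3.79,"hand": 36},{"dx": -9.387,"dy": -5.635,"dz": 0.8,"wz": -3.79,"hand": 36},{"dx": -9.387,"dy": -5.635,"dz": 0.8,"wz": -3.79,"hand": 36},{"dx": -9.387,"dy": -5.635,"dz": 0.8,"wz": -3.79,"hand": 36},{"dx": -9.387,"dy": -5.635,"dz": 0.8,"wz": -3.79,"hand": 36},{"dx": -9.387,"dy": -5.635,"dz": 0.8,"wz": -3.79,"hand": 36},{"dx": -9.387,"dy": -5.635,"dz": 0.8,"wz": -3.79,"hand": 36}]}}

```text
invalid input at $.rows[0]: expected keys dx, dy, dz, wx, wy, wz, hand
```

All keys are required.

Request:
{"api": "drive_tool", "payload": {"rows": [{"dx": -9.387,"dy": -5.635,"dz": 0.8,"wx": 0,"wy": 0,"wz": -3.79,"hand": 36},{"dx": -9.387,"dy": -5.635,"dz": 0.8,"wx": 0,"wy": 0,"wz": -3.79,"hand": 36},{"dx": -9.387,"dy": -5.635,"dz": 0.8,"wx": 0,"wy": 0,"wz": -3.79,"hand": 36},{"dx": -9.387,"dy": -5.635,"dz": 0.8,"wx": 0,"wy": 0,"wz": -3.79,"hand": 36},{"dx": -9.387,"dy": -5.635,"dz": 0.8,"wx": 0,"wy": 0,"wz": -3.79,"hand": 36},{"dx": -9.387,"dy": -5.635,"dz": 0.8,"wx": 0,"wy": 0,"wz": -3.79,"hand": 36},{"dx": -9.387,"dy": -5.635,"dz": 0.8,"wx": 0,"wy": 0,"wz": -3.79,"hand": 36},{"dx": -9.387,"dy": -5.635,"dz": 0.8,"wx": 0,"wy": 0,"wz": -3.79,"hand": 36},{"dx": -9.387,"dy": -5.635,"dz": 0.8,"wx": 0,"wy": 0,"wz": -3.79,"hand": 36},{"dx": -9.387,"dy": -5.635,"dz": 0.8,"wx": 0,"wy": 0,"wz": -3.79,"hand": 36},{"dx": -9.387,"dy": -5.635,"dz": 0.8,"wx": 0,"wy": 0,"wz": -3.79,"hand": 36},{"dx": -9.387,"dy": -5.635,"dz": 0.8,"wx": 0,"wy": 0,"wz": -3.79,"hand": 36},{"dx": -9.387,"dy": -5.635,"dz": 0.8,"wx": 0,"wy": 0,"wz": -3.79,"hand": 36},{"dx": -9.387,"dy": -5.635,"dz": 0.8,"wx": 0,"wy": 0,"wz": -3.79,"hand": 36},{"dx": -9.387,"dy": -5.635,"dz": 0.8,"wx": 0,"wy": 0,"wz": -3.79,"hand": 36},{"dx": -9.387,"dy": -5.635,"dz": 0.8,"wx": 0,"wy": 0,"wz": -3.79,"hand": 36}]}}

```text
clock: 2.4
eef_pos: [0.5151, 0.0455, 0.2027]
tool_rot: [0.008, 1.0, 0.0, 0.0]
ft_force: [0.0, -0.5, -0.1]
grip_width: 0.0358
grasp_force: 0.0
```

Request:
{"api": "drive_tool", "payload": {"rows": [{"dx": 0,"dy": -0.03,"dz": 0.9,"wx": 0,"wy": 0,"wz": 0,"hand": 36},{"dx": 0,"dy": -0.03,"dz": 1.8,"wx": 0,"wy": 0,"wz": 0,"hand": 36},{"dx": 0,"dy": -0.03,"dz": 2.3,"wx": 0,"wy": 0,"wz": 0,"hand": 36},{"dx": 0,"dy": -0.03,"dz": 2.66,"wx": 0,"wy": 0,"wz": 0,"hand": 36},{"dx": 0,"dy": -0.03,"dz": 2.66,"wx": 0,"wy": 0,"wz": 0,"hand": 36},{"dx": 0,"dy": -0.03,"dz": 2.66,"wx": 0,"wy": 0,"wz": 0,"hand": 36}]}}

```text
clock: 3.0
eef_pos: [0.5156, 0.0434, 0.0698]
tool_rot: [0.009, 1.0, 0.0, 0.0]
ft_force: [0.8, 0.0, 0.3]
grip_width: 0.0358
grasp_force: 0.0
```

Run:
```python
from h import *
o=bot.get_obs(); print(o['eef_pos'],o['ft_force'],o['tool_rot'])
im=bot.camera('side')[:,:,::-1]; cv2.imwrite('pics/s1.png',cv2.resize(im[150:310,200:400],None,fx=3.7,fy=3.7))
```

```text
[0.51561564 0.0434442  0.06983996] [0.76077158 0.04474287 0.28487006] [8.84570794e-03 9.99960875e-01 2.80936162e-05 3.26974695e-05]
```

View pics/s1.png

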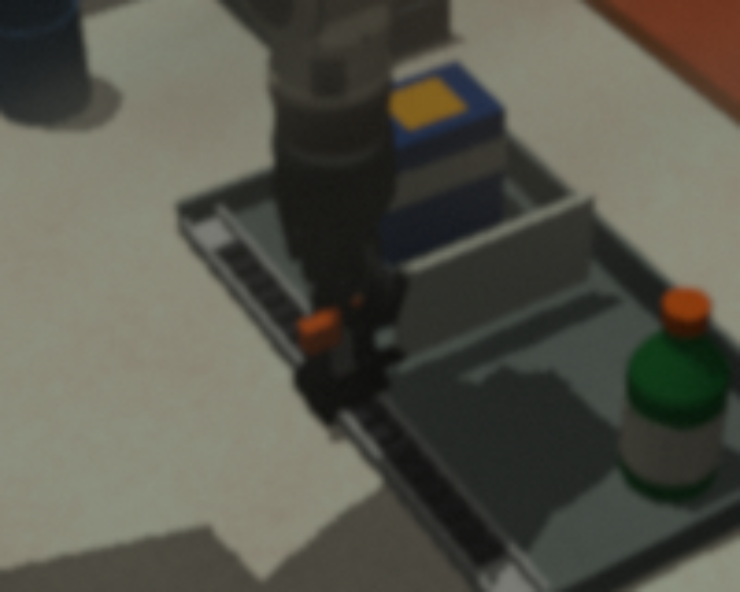

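Request:
{"api": "drive_tool", "payload": {"rows": [{"dx": 0,"dy": 0,"dz": 0,"wx": 0,"wy": 0,"wz": 0,"hand": 6},{"dx": 0,"dy": 0,"dz": 0,"wx": 0,"wy": 0,"wz": 0,"hand": 6},{"dx": 0,"dy": 0,"dz": 0,"wx": 0,"wy": 0,"wz": 0,"hand": 6},{"dx": 0,"dy": 0,"dz": 0,"wx": 0,"wy": 0,"wz": 0,"hand": 6},{"dx": 0,"dy": 0,"dz": 0,"wx": 0,"wy": 0,"wz": 0,"hand": 6},{"dx": 0,"dy": 0,"dz": -0.06,"wx": 0,"wy": 0,"wz": 0,"hand": 6},{"dx": 0,"dy": 0,"dz": -0.12,"wx": 0,"wy": 0,"wz": 0,"hand": 6},{"dx": 0,"dy": 0,"dz": -0.12,"wx": 0,"wy": 0,"wz": 0,"hand": 6},{"dx": 0,"dy": 0,"dz": -0.12,"wx": 0,"wy": 0,"wz": 0,"hand": 6},{"dx": 0,"dy": 0,"dz": -0.12,"wx": 0,"wy": 0,"wz": 0,"hand": 6}]}}

```text
clock: 4.05
eef_pos: [0.5167, 0.0427, 0.0751]
tool_rot: [0.01, 1.0, 0.0, 0.001]
ft_force: [4.9, 1.1, -7.0]
grip_width: 0.0133
grasp_force: 58.4
```

Run:
```python
from h import *
im=bot.camera('side')[:,:,::-1]; cv2.imwrite('pics/s2.png',cv2.resize(im[210:270,260:340],None,fx=7,fy=7))
```

```text
(no output)
```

View pics/s2.png

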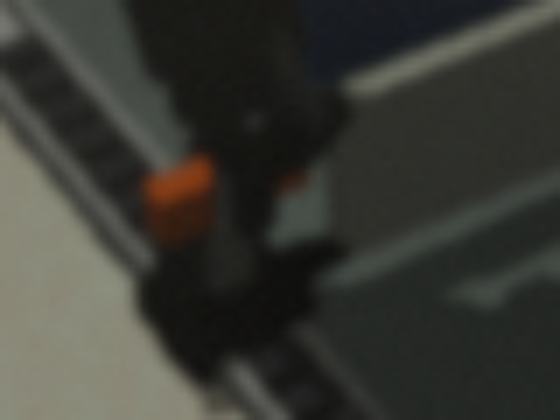

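Request:
{"api": "drive_tool", "payload": {"rows": [{"dx": 0,"dy": 0.1,"dz": -0.12,"wx": 0,"wy": 0,"wz": 0,"hand": 6},{"dx": 0,"dy": 0.2,"dz": -0.12,"wx": 0,"wy": 0,"wz": 0,"hand": 6},{"dx": 0,"dy": 0.3,"dz": -0.12,"wx": 0,"wy": 0,"wz": 0,"hand": 6},{"dx": 0,"dy": 0.4,"dz": -0.12,"wx": 0,"wy": 0,"wz": 0,"hand": 6},{"dx": 0,"dy": 0.5,"dz": -0.12,"wx": 0,"wy": 0,"wz": 0,"hand": 6}]}}

```text
clock: 4.6
eef_pos: [0.5171, 0.0668, 0.0803]
tool_rot: [0.01, 1.0, -0.001, 0.001]
ft_force: [7.0, -1.3, -10.3]
grip_width: 0.0129
grasp_force: 66.4
```

Request:
{"api": "drive_tool", "payload": {"rows": [{"dx": -0.02,"dy": 0.1,"dz": 0.08,"wx": 0,"wy": 0,"wz": 0,"hand": 6},{"dx": -0.02,"dy": 0.2,"dz": 0.08,"wx": 0,"wy": 0,"wz": 0,"hand": 6},{"dx": -0.02,"dy": 0.3,"dz": 0.08,"wx": 0,"wy": 0,"wz": 0,"hand": 6},{"dx": -0.02,"dy": 0.4,"dz": 0.08,"wx": 0,"wy": 0,"wz": 0,"hand": 6},{"dx": -0.02,"dy": 0.5,"dz": 0.08,"wx": 0,"wy": 0,"wz": 0,"hand": 6},{"dx": -0.02,"dy": 0.6,"dz": 0.08,"wx": 0,"wy": 0,"wz": 0,"hand": 6},{"dx": -0.02,"dy": 0.7,"dz": 0.08,"wx": 0,"wy": 0,"wz": 0,"hand": 6},{"dx": -0.02,"dy": 0.8,"dz": 0.08,"wx": 0,"wy": 0,"wz": 0,"hand": 6},{"dx": -0.02,"dy": 0.9,"dz": 0.08,"wx": 0,"wy": 0,"wz": 0,"hand": 6},{"dx": -0.02,"dy": 1.0,"dz": 0.08,"wx": 0,"wy": 0,"wz": 0,"hand": 6},{"dx": -0.02,"dy": 1.0,"dz": 0.08,"wx": 0,"wy": 0,"wz": 0,"hand": 6}]}}

```text
clock: 5.7
eef_pos: [0.5182, 0.1188, 0.0774]
tool_rot: [0.009, 1.0, 0.001, 0.0]
ft_force: [4.8, 0.8, -6.3]
grip_width: 0.0129
grasp_force: 66.9
```

Run:
```python
from h import *
for n,(a,b,c,d) in {'top':(170,290,220,370)}.items():
    im=bot.camera(n)[:,:,::-1]; cv2.imwrite(f'pics/{n}2.png',im); cv2.imwrite(f'pics/{n}2c.png',cv2.resize(im[a:b,c:d],None,fx=5,fy=5,interpolation=cv2.INTER_CUBIC))
o=bot.get_obs(); print(o['eef_pos'],o['ft_force'])
```

```text
[0.51821513 0.11864723 0.07738734] [ 4.42173686  1.34963385 -6.71522557]
```

View pics/top2c.png

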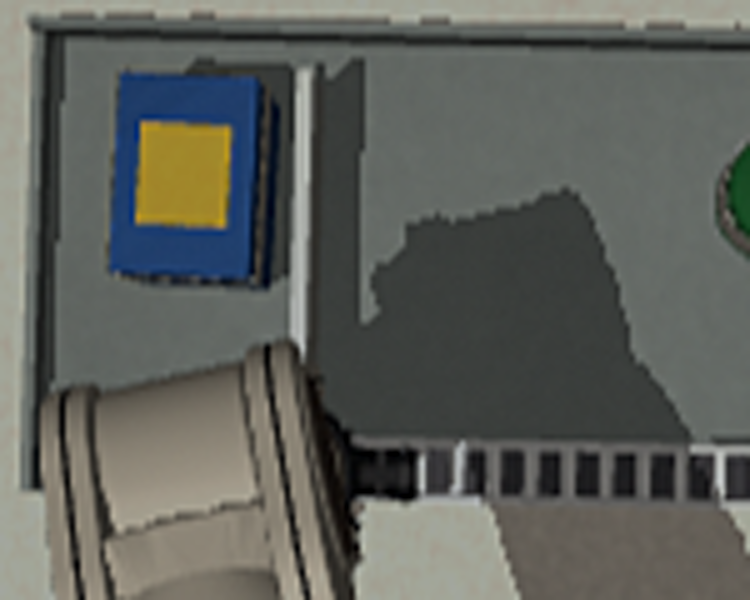

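Request:
{"api": "drive_tool", "payload": {"rows": [{"dx": 0,"dy": 0.04,"dz": 0,"wx": 0,"wy": 0,"wz": 0,"hand": 6},{"dx": 0,"dy": 0.08,"dz": 0,"wx": 0,"wy": 0,"wz": 0,"hand": 6},{"dx": 0,"dy": 0.12,"dz": 0,"wx": 0,"wy": 0,"wz": 0,"hand": 6},{"dx": 0,"dy": 0.16,"dz": 0,"wx": 0,"wy": 0,"wz": 0,"hand": 6},{"dx": 0,"dy": 0.2,"dz": 0,"wx": 0,"wy": 0,"wz": 0,"hand": 6}]}}

```text
clock: 6.25
eef_pos: [0.5184, 0.1273, 0.0773]
tool_rot: [0.01, 1.0, -0.0, 0.0]
ft_force: [5.1, -1.5, -6.5]
grip_width: 0.0129
grasp_force: 66.9
```

Request:
{"api": "drive_tool", "payload": {"rows": [{"dx": 0,"dy": 0.01,"dz": 0,"wx": 0,"wy": 0,"wz": 0,"hand": 6},{"dx": 0,"dy": 0.02,"dz": 0,"wx": 0,"wy": 0,"wz": 0,"hand": 6}]}}

```text
clock: 6.45
eef_pos: [0.5184, 0.1283, 0.0773]
tool_rot: [0.01, 1.0, -0.0, 0.0]
ft_force: [4.2, -2.2, -8.1]
grip_width: 0.013
grasp_force: 66.9
```

Request:
{"api": "drive_tool", "payload": {"rows": [{"dx": 0,"dy": 0.01,"dz": 0,"wx": 0,"wy": 0,"wz": 0,"hand": 6},{"dx": 0,"dy": 0.02,"dz": 0,"wx": 0,"wy": 0,"wz": 0,"hand": 6}]}}

```text
clock: 6.65
eef_pos: [0.5184, 0.1293, 0.0773]
tool_rot: [0.01, 1.0, -0.0, 0.0]
ft_force: [5.1, -1.5, -7.4]
grip_width: 0.013
grasp_force: 66.9
```

Request:
{"api": "drive_tool", "payload": {"rows": [{"dx": 0,"dy": 0.01,"dz": 0,"wx": 0,"wy": 0,"wz": 0,"hand": 6},{"dx": 0,"dy": 0.02,"dz": 0,"wx": 0,"wy": 0,"wz": 0,"hand": 6}]}}

```text
clock: 6.85
eef_pos: [0.5184, 0.1303, 0.0773]
tool_rot: [0.01, 1.0, -0.0, 0.0]
ft_force: [4.7, -1.2, -7.0]
grip_width: 0.0128
grasp_force: 66.9
```

Request:
{"api": "drive_tool", "payload": {"rows": [{"dx": 0,"dy": 0.01,"dz": 0,"wx": 0,"wy": 0,"wz": 0,"hand": 6},{"dx": 0,"dy": 0.02,"dz": 0,"wx": 0,"wy": 0,"wz": 0,"hand": 6}]}}

```text
clock: 7.05
eef_pos: [0.5184, 0.1313, 0.0773]
tool_rot: [0.01, 1.0, -0.0, 0.0]
ft_force: [4.0, -1.7, -6.7]
grip_width: 0.0126
grasp_force: 66.9
```

Request:
{"api": "drive_tool", "payload": {"rows": [{"dx": 0,"dy": 0.01,"dz": 0,"wx": 0,"wy": 0,"wz": 0,"hand": 6},{"dx": 0,"dy": 0.02,"dz": 0,"wx": 0,"wy": 0,"wz": 0,"hand": 6}]}}

```text
clock: 7.25
eef_pos: [0.5185, 0.1323, 0.0773]
tool_rot: [0.01, 1.0, -0.0, 0.0]
ft_force: [4.6, -0.8, -6.4]
grip_width: 0.0126
grasp_force: 66.9
```

Request:
{"api": "drive_tool", "payload": {"rows": [{"dx": 0,"dy": 0.01,"dz": 0,"wx": 0,"wy": 0,"wz": 0,"hand": 6},{"dx": 0,"dy": 0.02,"dz": 0,"wx": 0,"wy": 0,"wz": 0,"hand": 6}]}}

```text
clock: 7.45
eef_pos: [0.5185, 0.1333, 0.0773]
tool_rot: [0.01, 1.0, -0.0, 0.0]
ft_force: [4.4, -1.8, -7.0]
grip_width: 0.013
grasp_force: 66.9
```

Request:
{"api": "drive_tool", "payload": {"rows": [{"dx": 0,"dy": 0.01,"dz": 0,"wx": 0,"wy": 0,"wz": 0,"hand": 6},{"dx": 0,"dy": 0.02,"dz": 0,"wx": 0,"wy": 0,"wz": 0,"hand": 6}]}}

```text
clock: 7.65
eef_pos: [0.5185, 0.1343, 0.0773]
tool_rot: [0.01, 1.0, -0.0, 0.0]
ft_force: [5.8, -0.8, -7.2]
grip_width: 0.0128
grasp_force: 66.9
```

Run:
```python
from h import *
o=bot.get_obs(); print(o['eef_pos'],o['ft_force'],o['ft_torque'])
im=bot.camera('top')[:,:,::-1]; T=cv2.imread('pics/top2.png')
for I in (cv2.imread('pics/top0.png'),T,im): print(seg(I,(18,100,90),(30,255,255),(256,205))[1])
cv2.imwrite('pics/top3.png',im)
for I in (T,im): print(I[186:192].mean((0))[262:292].round().astype(int)[:,[0,2]].tolist())
```

```text
[0.5185042  0.1342879  0.07731499] [ 5.84381197 -0.79665412 -7.24948269] [-0.3102712  -1.22188115  0.02772558]
[256.17983651 204.50408719]
[256.17983651 204.50408719]
[256.20218579 204.53278689]
[[107, 32], [107, 32], [107, 32], [107, 32], [107, 32], [106, 31], [108, 32], [108, 31], [117, 34], [69, 16], [40, 24], [51, 62], [46, 40], [52, 46], [57, 57], [54, 53], [41, 39], [153, 156], [165, 169], [172, 177], [87, 90], [44, 49], [48, 51], [56, 55], [57, 56], [57, 56], [57, 56], [58, 57], [58, 57], [56, 55]]
[[107, 32], [108, 32], [107, 32], [108, 31], [108, 32], [106, 32], [108, 32], [108, 32], [116, 34], [68, 14], [31, 14], [83, 95], [167, 171], [176, 180], [81, 85], [44, 49], [48, 52], [57, 56], [57, 56], [57, 56], [57, 56], [58, 56], [58, 56], [56, 55], [50, 49], [102, 100], [101, 100], [100, 100], [101, 100], [100, 99]]
```

Request:
{"api": "drive_tool", "payload": {"rows": [{"dx": 0,"dy": 0.01,"dz": 0,"wx": 0,"wy": 0,"wz": 0,"hand": 6},{"dx": 0,"dy": 0.02,"dz": 0,"wx": 0,"wy": 0,"wz": 0,"hand": 6}]}}

```text
clock: 7.9
eef_pos: [0.5185, 0.1353, 0.0773]
tool_rot: [0.01, 1.0, -0.0, 0.0]
ft_force: [5.4, -1.7, -6.5]
grip_width: 0.0131
grasp_force: 66.9
```

Request:
{"api": "drive_tool", "payload": {"rows": [{"dx": 0,"dy": 0.01,"dz": 0,"wx": 0,"wy": 0,"wz": 0,"hand": 6},{"dx": 0,"dy": 0.02,"dz": 0,"wx": 0,"wy": 0,"wz": 0,"hand": 6}]}}

```text
clock: 8.1
eef_pos: [0.5185, 0.1356, 0.0772]
tool_rot: [0.01, 1.0, -0.001, 0.0]
ft_force: [5.2, -4.1, -6.7]
grip_width: 0.0128
grasp_force: 67.0
```

Request:
{"api": "drive_tool", "payload": {"rows": [{"dx": 0,"dy": 0.01,"dz": 0,"wx": 0,"wy": 0,"wz": 0,"hand": 6},{"dx": 0,"dy": 0.02,"dz": 0,"wx": 0,"wy": 0,"wz": 0,"hand": 6}]}}

```text
clock: 8.3
eef_pos: [0.5185, 0.1365, 0.0772]
tool_rot: [0.01, 1.0, -0.001, 0.0]
ft_force: [4.7, -4.1, -7.4]
grip_width: 0.0128
grasp_force: 66.9
```

```bash
cat > c.py <<'E'
from h import *
o=bot.get_obs(); print(o['eef_pos'],o['ft_force'],o['ft_torque'])
im=bot.camera('top')[:,:,::-1]; cv2.imwrite('pics/t_%.2f.png'%o['clock'],im)
print(seg(im,(18,100,90),(30,255,255),(256,205))[1:])
for s in (slice(186,192),slice(214,220)): print(im[s].mean((0))[266:282].round().astype(int)[:,[0,2]].tolist())
E
python3 c.py
```

```text
[0.51852211 0.13645179 0.07721766] [ 4.74518009 -4.06666681 -7.42372995] [-0.66329889 -1.24431364  0.03904811]
(array([256.02724796, 204.48773842]), ((256.0, 204.0), (20.0, 18.0), 90.0))
[[107, 32], [107, 31], [107, 32], [110, 32], [117, 32], [34, 2], [71, 81], [162, 167], [176, 180], [89, 93], [45, 49], [47, 51], [55, 55], [57, 56], [56, 56], [57, 56]]
[[109, 30], [109, 32], [112, 33], [112, 32], [28, 0], [58, 65], [170, 172], [175, 175], [134, 136], [54, 58], [43, 48], [51, 54], [59, 58], [59, 58], [59, 57], [58, 57]]
```

Request:
{"api": "drive_tool", "payload": {"rows": [{"dx": 0,"dy": 0,"dz": 0.04,"wx": 0,"wy": 0,"wz": 0,"hand": 6},{"dx": 0,"dy": 0,"dz": 0.08,"wx": 0,"wy": 0,"wz": 0,"hand": 6},{"dx": 0,"dy": 0,"dz": 0.12,"wx": 0,"wy": 0,"wz": 0,"hand": 6},{"dx": 0,"dy": 0,"dz": 0.12,"wx": 0,"wy": 0,"wz": 0,"hand": 6}]}}

```text
clock: 8.75
eef_pos: [0.5186, 0.1365, 0.0713]
tool_rot: [0.01, 1.0, -0.001, 0.0]
ft_force: [5.6, -3.9, -6.1]
grip_width: 0.0131
grasp_force: 67.3
```

Request:
{"api": "drive_tool", "payload": {"rows": [{"dx": 0,"dy": 0,"dz": 0,"wx": 0,"wy": 0,"wz": 0,"hand": 20},{"dx": 0,"dy": 0,"dz": 0,"wx": 0,"wy": 0,"wz": 0,"hand": 20},{"dx": 0,"dy": 0,"dz": 0.1,"wx": 0,"wy": 0,"wz": 0,"hand": 20},{"dx": 0,"dy": 0,"dz": 0.18,"wx": 0,"wy": 0,"wz": 0,"hand": 20},{"dx": 0,"dy": 0,"dz": 0.18,"wx": 0,"wy": 0,"wz": 0,"hand": 20}]}}

```text
clock: 9.25
eef_pos: [0.5175, 0.1376, 0.0615]
tool_rot: [0.009, 1.0, -0.0, -0.001]
ft_force: [-0.3, -0.8, 0.3]
grip_width: 0.0198
grasp_force: 0.0
```

```bash
cat > s.py <<'E'
from h import *
o=bot.get_obs(); print(o['clock'],o['eef_pos'],o['ft_force'])
im=bot.camera('side')[:,:,::-1]; cv2.imwrite('pics/s_%.2f.png'%o['clock'],im)
for r in seg(im,(3,110,60),(18,255,255)):
    if r[1][0]<330 and r[1][1]<300: print(r)
E
python3 c.py; python3 s.py
```

```text
[0.51753803 0.13761766 0.06151588] [-0.28765982 -0.8070685   0.28903815] [ 0.00509017 -0.00377684  0.04227771]
(array([256.02724796, 204.48773842]), ((256.0, 204.0), (20.0, 18.0), 90.0))
[[107, 32], [107, 32], [106, 31], [110, 32], [116, 32], [32, 1], [76, 90], [167, 172], [176, 180], [87, 91], [44, 48], [47, 51], [55, 55], [57, 55], [56, 56], [57, 56]]
[[110, 30], [109, 32], [112, 33], [111, 31], [27, 0], [62, 69], [170, 173], [176, 176], [124, 126], [51, 55], [44, 49], [52, 54], [58, 58], [58, 57], [58, 58], [58, 58]]
9.3 [0.51780242 0.13763944 0.06180173] [ 0.36226577 -0.09411889 -0.46457441]
(array([262, 213,  10,   8,  50], dtype=int32), array([266.5 , 216.08]), ((266.8000183105469, 216.10000610351562), (5.366562843322754, 9.391485214233398), 63.43495178222656))
```

Request:
{"api": "drive_tool", "payload": {"rows": [{"dx": 0,"dy": -0.03,"dz": 0,"wx": 0,"wy": 0,"wz": 0,"hand": 20},{"dx": 0,"dy": -0.06,"dz": 0,"wx": 0,"wy": 0,"wz": 0,"hand": 20},{"dx": 0,"dy": -0.06,"dz": 0,"wx": 0,"wy": 0,"wz": 0,"hand": 20}]}}

```text
clock: 9.65
eef_pos: [0.5185, 0.1344, 0.0624]
tool_rot: [0.01, 1.0, -0.0, 0.0]
ft_force: [0.1, 0.3, 0.3]
grip_width: 0.0202
grasp_force: 0.0
```

Request:
{"api": "drive_tool", "payload": {"rows": [{"dx": 0,"dy": -0.01,"dz": 0,"wx": 0,"wy": 0,"wz": 0,"hand": 20},{"dx": 0,"dy": -0.02,"dz": 0,"wx": 0,"wy": 0,"wz": 0,"hand": 20}]}}

```text
clock: 9.85
eef_pos: [0.5185, 0.1336, 0.0624]
tool_rot: [0.01, 1.0, 0.0, 0.0]
ft_force: [0.5, 0.4, 0.3]
grip_width: 0.02
grasp_force: 0.0
```

Request:
{"api": "drive_tool", "payload": {"rows": [{"dx": 0,"dy": -0.01,"dz": 0,"wx": 0,"wy": 0,"wz": 0,"hand": 20},{"dx": 0,"dy": -0.02,"dz": 0,"wx": 0,"wy": 0,"wz": 0,"hand": 20}]}}

```text
clock: 10.05
eef_pos: [0.5185, 0.1334, 0.0624]
tool_rot: [0.009, 1.0, 0.001, 0.0]
ft_force: [0.2, 3.2, 0.1]
grip_width: 0.0204
grasp_force: 1.5
```

```bash
python3 s.py
```

```text
10.05 [0.51848033 0.13335437 0.06237933] [0.21341952 3.20557469 0.09413982]
(array([262, 212,  10,   9,  53], dtype=int32), array([266.71698113, 216.05660377]), ((267.0, 216.00003051757812), (5.366562843322754, 9.838699340820312), 63.43495178222656))
```

Request:
{"api": "drive_tool", "payload": {"rows": [{"dx": 0,"dy": -0.01,"dz": 0,"wx": 0,"wy": 0,"wz": 0,"hand": 20},{"dx": 0,"dy": -0.02,"dz": 0,"wx": 0,"wy": 0,"wz": 0,"hand": 20}]}}

```text
clock: 10.3
eef_pos: [0.5184, 0.1323, 0.0624]
tool_rot: [0.009, 1.0, 0.001, 0.0]
ft_force: [0.7, 4.4, -0.3]
grip_width: 0.02
grasp_force: 2.3
```

Request:
{"api": "drive_tool", "payload": {"rows": [{"dx": 0,"dy": -0.01,"dz": 0,"wx": 0,"wy": 0,"wz": 0,"hand": 20},{"dx": 0,"dy": -0.02,"dz": 0,"wx": 0,"wy": 0,"wz": 0,"hand": 20}]}}

```text
clock: 10.5
eef_pos: [0.5185, 0.131, 0.0624]
tool_rot: [0.009, 1.0, 0.0, 0.0]
ft_force: [-0.5, 5.3, 0.2]
grip_width: 0.0203
grasp_force: 2.4
```

```bash
python3 s.py
```

```text
10.5 [0.51846152 0.13099109 0.06240423] [-0.50437725  5.30141688  0.15363891]
(array([263, 213,  10,   8,  54], dtype=int32), array([267.35185185, 216.46296296]), ((267.4999694824219, 216.49998474121094), (5.385164737701416, 10.21324348449707), 68.19859313964844))
```

Request:
{"api": "drive_tool", "payload": {"rows": [{"dx": 0,"dy": -0.01,"dz": 0,"wx": 0,"wy": 0,"wz": 0,"hand": 20},{"dx": 0,"dy": -0.02,"dz": 0,"wx": 0,"wy": 0,"wz": 0,"hand": 20}]}}

```text
clock: 10.75
eef_pos: [0.5184, 0.1298, 0.0624]
tool_rot: [0.009, 1.0, 0.0, 0.0]
ft_force: [-0.2, 4.4, 0.4]
grip_width: 0.02
grasp_force: 2.5
```

Request:
{"api": "drive_tool", "payload": {"rows": [{"dx": 0,"dy": -0.01,"dz": 0,"wx": 0,"wy": 0,"wz": 0,"hand": 20},{"dx": 0,"dy": -0.02,"dz": 0,"wx": 0,"wy": 0,"wz": 0,"hand": 20}]}}

```text
clock: 10.95
eef_pos: [0.5184, 0.1287, 0.0624]
tool_rot: [0.01, 1.0, 0.0, 0.0]
ft_force: [0.4, 4.5, 1.3]
grip_width: 0.0202
grasp_force: 2.5
```

```bash
python3 s.py
```

```text
10.95 [0.51837717 0.12868448 0.06237936] [0.35790409 4.48927072 1.31953992]
(array([263, 213,  10,   9,  54], dtype=int32), array([267.72222222, 217.        ]), ((268.0000305175781, 217.00003051757812), (5.366562843322754, 9.838699340820312), 63.43495178222656))
```

Request:
{"api": "drive_tool", "payload": {"rows": [{"dx": 0,"dy": -0.01,"dz": 0,"wx": 0,"wy": 0,"wz": 0,"hand": 20},{"dx": 0,"dy": -0.02,"dz": 0,"wx": 0,"wy": 0,"wz": 0,"hand": 20},{"dx": 0,"dy": -0.03,"dz": 0,"wx": 0,"wy": 0,"wz": 0,"hand": 20}]}}

```text
clock: 11.3
eef_pos: [0.5184, 0.1272, 0.0624]
tool_rot: [0.01, 1.0, 0.0, 0.0]
ft_force: [-0.5, 4.9, 1.8]
grip_width: 0.02
grasp_force: 2.4
```

Request:
{"api": "drive_tool", "payload": {"rows": [{"dx": 0,"dy": -0.01,"dz": 0,"wx": 0,"wy": 0,"wz": 0,"hand": 20},{"dx": 0,"dy": -0.02,"dz": 0,"wx": 0,"wy": 0,"wz": 0,"hand": 20},{"dx": 0,"dy": -0.03,"dz": 0,"wx": 0,"wy": 0,"wz": 0,"hand": 20}]}}

```text
clock: 11.6
eef_pos: [0.5183, 0.1257, 0.0624]
tool_rot: [0.01, 1.0, 0.0, 0.0]
ft_force: [-0.9, 5.7, 1.8]
grip_width: 0.0198
grasp_force: 2.6
```

Request:
{"api": "drive_tool", "payload": {"rows": [{"dx": 0,"dy": -0.01,"dz": 0,"wx": 0,"wy": 0,"wz": 0,"hand": 20},{"dx": 0,"dy": -0.02,"dz": 0,"wx": 0,"wy": 0,"wz": 0,"hand": 20},{"dx": 0,"dy": -0.03,"dz": 0,"wx": 0,"wy": 0,"wz": 0,"hand": 20}]}}

```text
clock: 11.9
eef_pos: [0.5183, 0.1242, 0.0624]
tool_rot: [0.01, 1.0, 0.0, 0.0]
ft_force: [-0.8, 5.6, 1.4]
grip_width: 0.0201
grasp_force: 2.8
```

```bash
python3 s.py
```

```text
11.9 [0.51830899 0.12420393 0.06240463] [-0.7745635   5.63288224  1.42353886]
(array([264, 214,  10,   9,  55], dtype=int32), array([268.61818182, 217.87272727]), ((268.83624267578125, 217.78448486328125), (5.514871120452881, 9.847983360290527), 66.80140686035156))
```

Request:
{"api": "drive_tool", "payload": {"rows": [{"dx": 0,"dy": -0.01,"dz": 0,"wx": 0,"wy": 0,"wz": 0,"hand": 20},{"dx": 0,"dy": -0.02,"dz": 0,"wx": 0,"wy": 0,"wz": 0,"hand": 20},{"dx": 0,"dy": -0.03,"dz": 0,"wx": 0,"wy": 0,"wz": 0,"hand": 20}]}}

```text
clock: 12.25
eef_pos: [0.5183, 0.1228, 0.0624]
tool_rot: [0.009, 1.0, 0.0, 0.0]
ft_force: [-0.6, 5.5, 1.7]
grip_width: 0.02
grasp_force: 2.8
```

Request:
{"api": "drive_tool", "payload": {"rows": [{"dx": 0,"dy": -0.01,"dz": 0,"wx": 0,"wy": 0,"wz": 0,"hand": 20},{"dx": 0,"dy": -0.02,"dz": 0,"wx": 0,"wy": 0,"wz": 0,"hand": 20},{"dx": 0,"dy": -0.03,"dz": 0,"wx": 0,"wy": 0,"wz": 0,"hand": 20}]}}

```text
clock: 12.55
eef_pos: [0.5182, 0.1212, 0.0623]
tool_rot: [0.009, 1.0, 0.0, 0.0]
ft_force: [0.4, 5.6, 0.7]
grip_width: 0.02
grasp_force: 2.8
```

```bash
python3 s.py
```

```text
12.55 [0.51822677 0.12123245 0.06233774] [0.41888431 5.56912789 0.74745876]
(array([264, 215,  11,   8,  57], dtype=int32), array([269.40350877, 218.50877193]), ((269.413818359375, 218.53445434570312), (5.385164737701416, 10.39893913269043), 68.19859313964844))
```

Request:
{"api": "drive_tool", "payload": {"rows": [{"dx": 0,"dy": -0.01,"dz": 0,"wx": 0,"wy": 0,"wz": 0,"hand": 20},{"dx": 0,"dy": -0.02,"dz": 0,"wx": 0,"wy": 0,"wz": 0,"hand": 20}]}}

```text
clock: 12.8
eef_pos: [0.5182, 0.1201, 0.0623]
tool_rot: [0.01, 1.0, 0.0, 0.0]
ft_force: [-0.4, 5.7, 0.9]
grip_width: 0.0203
grasp_force: 2.5
```

Request:
{"api": "drive_tool", "payload": {"rows": [{"dx": 0,"dy": -0.01,"dz": 0,"wx": 0,"wy": 0,"wz": 0,"hand": 20},{"dx": 0,"dy": -0.02,"dz": 0,"wx": 0,"wy": 0,"wz": 0,"hand": 20}]}}

```text
clock: 13.0
eef_pos: [0.5182, 0.1189, 0.0622]
tool_rot: [0.01, 1.0, -0.0, 0.0]
ft_force: [0.0, 3.9, -1.2]
grip_width: 0.02
grasp_force: 2.0
```

Request:
{"api": "drive_tool", "payload": {"rows": [{"dx": 0,"dy": -0.01,"dz": 0,"wx": 0,"wy": 0,"wz": 0,"hand": 20},{"dx": 0,"dy": -0.02,"dz": 0,"wx": 0,"wy": 0,"wz": 0,"hand": 20}]}}

```text
clock: 13.2
eef_pos: [0.518, 0.1172, 0.0621]
tool_rot: [0.01, 1.0, -0.001, -0.0]
ft_force: [1.1, 1.7, -0.8]
grip_width: 0.0199
grasp_force: 0.6
```

```bash
python3 s.py
```

```text
13.2 [0.51798854 0.1171648  0.06205404] [ 1.05395275  1.65267626 -0.77950408]
(array([266, 219,  10,   9,  57], dtype=int32), array([270.24561404, 222.26315789]), ((270.5000305175781, 222.0000457763672), (5.81377649307251, 10.733125686645508), 63.43495178222656))
```

Request:
{"api": "drive_tool", "payload": {"rows": [{"dx": 0,"dy": 0.06,"dz": 0,"wx": 0,"wy": 0,"wz": 0,"hand": 20},{"dx": 0,"dy": 0.06,"dz": 0,"wx": 0,"wy": 0,"wz": 0,"hand": 36},{"dx": 0,"dy": 0.06,"dz": 0,"wx": 0,"wy": 0,"wz": 0,"hand": 36},{"dx": 0,"dy": 0.06,"dz": 0,"wx": 0,"wy": 0,"wz": 0,"hand": 36},{"dx": 0,"dy": 0.06,"dz": -0.5,"wx": 0,"wy": 0,"wz": 0,"hand": 36},{"dx": 0,"dy": 0.06,"dz": -1.2,"wx": 0,"wy": 0,"wz": 0,"hand": 36},{"dx": 0,"dy": 0.06,"dz": -2.0,"wx": 0,"wy": 0,"wz": 0,"hand": 36},{"dx": 0.6,"dy": 0.06,"dz": -2.6,"wx": 0,"wy": 0,"wz": 0,"hand": 36},{"dx": 1.4,"dy": 0.06,"dz": -2.6,"wx": 0,"wy": 0,"wz": 0,"hand": 36},{"dx": 2.2,"dy": 0.06,"dz": -2.6,"wx": 0,"wy": 0,"wz": 0,"hand": 36},{"dx": 3.0,"dy": 0.06,"dz": -2.6,"wx": 0,"wy": 0,"wz": 0,"hand": 36},{"dx": 3.0,"dy": 0.06,"dz": -2.6,"wx": 0,"wy": 0,"wz": 0,"hand": 36},{"dx": 3.0,"dy": 0.06,"dz": -2.6,"wx": 0,"wy": 0,"wz": 0,"hand": 36}]}}

```text
clock: 14.55
eef_pos: [0.3681, 0.1241, 0.1928]
tool_rot: [0.009, 1.0, 0.0, 0.001]
ft_force: [0.4, -0.5, 0.6]
grip_width: 0.0354
grasp_force: 0.0
```

```bash
python3 c.py
python3 - <<'E'
from h import *
S,T=bot.camera('side')[:,:,::-1],bot.camera('top')[:,:,::-1]
a=seg(S,(4,130,90),(18,255,255),(270,222)); b=seg(T,(4,130,90),(18,255,255),(280,264)); print(a,b,tri(a[1],b[1]),'initially .0846')
y=seg(S,(18,100,90),(30,255,255),(314,178)); yt=seg(T,(18,100,90),(30,255,255),(256,205)); print('yellow',tri(y[1],yt[1]))
cv2.imwrite('pics/endc.png',cv2.resize(S[160:280,220:370],None,fx=5,fy=5,interpolation=cv2.INTER_CUBIC))
E
```

```text
[0.3680563  0.1240614  0.19278488] [ 0.43519791 -0.45020194  0.62628734] [-0.02308817 -0.02291747 -0.00760543]
(array([256.02724796, 204.48773842]), ((256.0, 204.0), (20.0, 18.0), 90.0))
[[106, 31], [107, 32], [106, 31], [109, 32], [117, 34], [42, 6], [42, 40], [51, 53], [48, 40], [52, 48], [55, 55], [47, 46], [95, 95], [164, 168], [168, 172], [144, 148]]
[[109, 30], [109, 32], [111, 33], [112, 33], [35, 2], [45, 52], [44, 42], [30, 5], [39, 20], [58, 58], [54, 54], [54, 53], [168, 169], [168, 169], [177, 178], [70, 73]]
(array([267, 214,  21,  11,  84], dtype=int32), array([276.46428571, 219.19047619]), ((276.6206970214844, 219.05174255371094), (3.899601936340332, 21.540658950805664), 68.19859313964844)) (array([276, 252,   6,  24, 129], dtype=int32), array([278.76744186, 264.14728682]), ((278.5, 263.5), (23.0, 5.0), 90.0)) (array([0.51628471, 0.12036166, 0.07603467]), np.float64(0.0006197690108238018)) initially .0846
yellow (array([0.66433031, 0.17403541, 0.11437335]), np.float64(0.0007371027054219051))
```

View pics/endc.png

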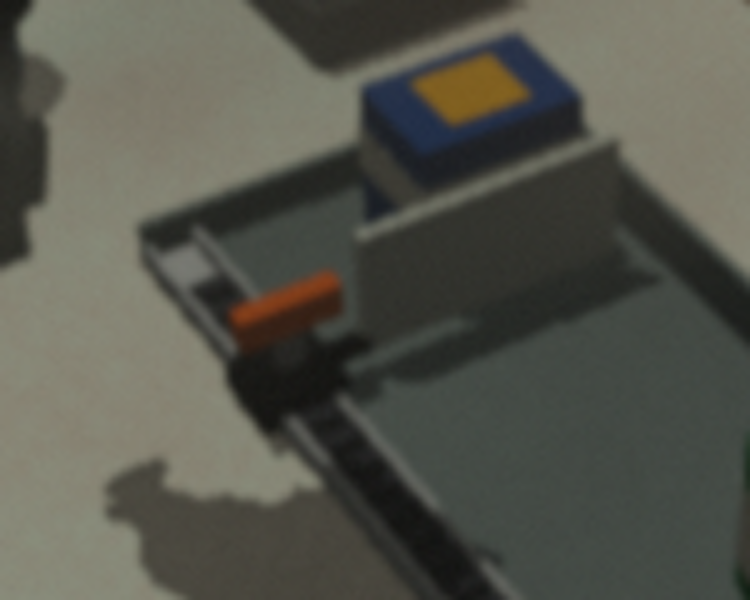

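The picture shows the orange grip (about (285,305) in the crop) sitting low over the shoe, with the carton upright just beyond the panel. The bar stands 8.6 mm lower than at the start, so it is home. The gap is about 16 mm and the carton moved about 0.4 mm.

```bash
python3 -c "
from workcell import bot
print(bot.job_done())"
```

```text
the job is handed in; nothing more can be done
None
```

Job handed in, with no verdict returned: the divider touched the blue carton lightly, then was eased back until the release bar dropped home in the first notch, with about a 16 mm gap to the carton, which moved about 0.4 mm.

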